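Fetch the tin of cam locks from behind the bottles and put them back

TASK

The low tin of cam locks is wanted in the clear acrylic tray, but the glue bottle, the dowel carton and the screw jar stand in front of it in the plywood rack. First stand all three upright on the dark rubber mat, then set the tin down flat in the tray's empty pocket, and last put the bottle, the carton and the jar back upright in the rack, each just where it stood, with the carton square to the rack. Leave the tape measure and the pin box where they are, and let nothing tip over.

Things in the scene. Friction and masses are not known exactly. Their poses are not given: they have to be found in the camera images.
- bottle: white plastic wood-glue bottle, round, 44 mm diameter, straight-sided up to 90 mm, then a shoulder and a small orange nozzle; 114 mm tall in all; about 0.13 kg. Origin: centre of its underside, z up. It starts in one of three places of the rack's front row (which of the three is drawn afresh).
- carton: upright plain cardboard carton of dowels, 42 x 42 mm, 104 mm tall, rigid; about 0.10 kg. Origin: centre of its underside, z up, x and y along its sides; starts nearly square to the rack, in one of the three front-row places.
- jar: clear round screw jar with a flat black lid of the same diameter, 46 mm diameter, 100 mm tall; about 0.20 kg. Origin: centre of its underside, z up; starts in one of the three front-row places.
- tin: low round metal tin with a steel rim round its top, inside which seven small round zinc cam locks show on a dark ground, 52 mm diameter, 42 mm tall, straight-sided; about 0.18 kg. Origin: centre of its underside, z up. It starts in the middle of the rack's back row, about 6 mm behind the front row, between the tape measure and the pin box.
- rack: fixed low plywood tray-rack, 164 (x) by 224 mm (y), floor 4 mm thick, lip 14 mm high and 6 mm thick. Origin: on its underside, 70 mm from the outer front (robot's side), 94 mm from the back, midway across; x points from front row to back row. Things stand on its floor, 4 mm above the origin. Front row: x about -33, y about -52, 0, +52 mm; 4 to 12 mm between neighbours. Tin: x 22, y 0.
- mat: side area: fixed flat dark rubber mat, 250 mm (x) by 170 mm (y), 3 mm thick, empty at the start. Origin: centre of its underside; its top is 3 mm above.
- pocket (a point): centre of the floor of the empty pocket of the clear acrylic tray, 3 mm above the table. The tray is fixed, 80 (x) by 156 mm (y), floor 3 mm, walls 4 mm thick, rims 12 mm above the table; two pockets, 72 x 72 mm inside, side by side along y. This is the +y one; axes are the tray's. The other pocket holds a hex key and a loose cam lock.
- tape: bystander: black tape measure lying flat, 58 x 58 mm, 35 mm tall, in the rack's back row about 14 mm to one side of the tin. Origin: centre of its underside.
- pinbox: bystander: grey plastic pin box with a white lid, 57 x 59 mm, 34 mm tall, in the rack's back row on the other side of the tin. Origin: centre of its underside.
Mind the look-alikes: they are no part of the job. Leave any blue or purple look-alike of the carton alone. Of the things shaped like the part that bears pocket, the clear one is meant.

How it is judged:
By the outcome, as a careful person would: the job done as asked, in the order asked, and still so for the second after the job is handed in, with the robot touching nothing.
It also fails if it takes over 144 s, if anything falls off the work surface, if the arm or the gripper's body presses on something with over 40 N, if the wrist force passes 120 N, or if a joint passes its speed limit or range.

ROBOT

A 6-joint arm with a two-finger parallel gripper is mounted at the origin on the work surface. World frame = base frame: x ahead of the robot, y to its left, z up, the work surface at z = 0. Lengths are in m, angles in degrees, forces in N, time in s.
With the tool pointing down it reaches from about 0.325 to 1 m from the base axis. Payload 5.1 kg.
Tool frame: the origin (TCP) lies midway between the tips of the shut fingers; the grasp point (between the pads) lies 19 mm behind it; z points along the fingers, y is the line along which they close (so a half turn about z gives the same grasp; the last joint's range is limited). The gripper opens to 85 mm and grips with 20 to 120 N. Pads are 22 mm wide; open, the fingers measure 114 mm over their backs; the gripper's body (76 mm by 85 mm) begins 54 mm behind the grasp point. The pads swing forward as they close: fully open they stand 13 mm farther back than shut.
Start: joints at [70.096, 7.093, 94.555, -0, 78.352, -4.733], TCP at [0.17, 0.627, 0.231] pointing down, gripper open.
Joint ranges: [-149.61, 149.61], [-58.7, 133.49], [1.44, 155.28], [-77.14, 257.14], [18.33, 153.61], [-166.67, 166.67]. Speed limits (degrees/s): [147.25, 147.25, 180, 180, 180, 180].

INTERFACE

Orientations are given as a 3x3 rotation matrix whose columns are the frame's x, y, z axes.
In Python, from workcell import state, capture, sign_off gives the robot as it stands.
- The arm moves only by the shell command python3 -m creep 'ROWS'. ROWS is a JSON object of lists of equal length, an entry for each row: "hand": the opening, from -1 (shut) to 1 (fully open); "dp": the shift along the world's x, y, z normalised to -1 to 1, where 1 is 0.75 m, a list of three; "turn": the turn about the world's z normalised to -1 to 1, where 1 is 90 degrees. In form: {"hand": [hand, ...], "dp": [[dx, dy, dz], ...], "turn": [turn, ...]}. A call has exactly 8 rows; each row is the pose to reach, as a shift and turn from the pose commanded when the call began; what a row does not reach only later rows make up. A row lasts 1/8 s, in which the tool goes at most 62.5 mm and 10.7 degrees, less where a joint would pass 70% of its speed; a pose out of reach is approached as far as the arm can. A call with a number of a shift or a turn outside -1 to 1 is refused whole. A call with a gripper value outside its range is refused whole. The fingers move at their own pace and stop on an object; the grip force is fixed at half the most. Time passes only in rows, so rows that repeat a pose let the fingers close, or fill a call up. It gives the time, the measured TCP pose, the force, the opening and the grip force at its end, in the units of the state.
- state(): the state, without advancing time (a new reading comes with each control period).
- capture(name): name is "scene" or "top"; returns a dict with "color" (384x512x3 uint8, red, green, blue), "range_z" (384x512 float32, m along the optical axis (not along the pixel's ray), 0 where there is no reading), "vertical_fov" (degrees; the focal length in pixels is half the picture's height over the tangent of half this angle, whatever the lens; pixels are square), "cx", "cy" (the principal point, pixels), "eye" and "rotation" of the camera in the world. Camera axes: x right, y up, looking along -z (the intrinsics and any distortion apply to the point x, -y, -z); pixel columns grow to the right and rows downward; lengths in m; the calibration is good to about 2 mm. A picture is of the moment at which its call begins.
- sign_off(): hands the job in; it is judged then, once.
The state is a dict: "clock": time; "joints": joint angles; "qvel": joint speeds; "joint_torque": joint torques, N m; "position": TCP position; "eef_rot": TCP orientation; "contact_force": force on the tool from outside, world axes, zero at the start; "ft_torque": the same for the moment, N m; "gripper_width": finger opening in m; "grip_force": force on a finger pad.
Only numpy, scipy, OpenCV 4.12 (cv2) and the standard library are available. Lean on these libraries where they do the work, as an engineer would, in place of code of your own. Each camera call takes 0.05 s, during which the arm holds its last target. There are 200 camera calls.

## Working session

There is one attempt and no reset: what is moved stays moved. The work goes in short steps, Python scripts to look and compute and a shell command to move; the robot and the scene stay as the last step left them, time stands still between calls to the robot, and variables do not carry over. Pictures are saved under pics/ and viewed, at most 14 in all, crops included, and the job is handed in when it is done.

```bash
ls; mkdir -p pics; python3 - <<'E'
from workcell import state, capture
import cv2, numpy as np
for n in ("scene","top"):
    c=capture(n); np.savez(f"{n}0.npz",**c)
    cv2.imwrite(f"pics/{n}0.png",cv2.resize(c["color"][:,:,::-1],(800,600)))
    print(n,c["vertical_fov"],c["cx"],c["cy"],c["eye"],c["rotation"],[k for k in c],(c["range_z"]>0).mean())
s=state();print(s["clock"],s["position"],s["eef_rot"],s["gripper_width"])
E
```

```text
pics
scene 49.57545433927743 255.81679692687447 197.69720903934416 [ 1.26919151 -0.16139572  0.73694658] [[ 0.16368655 -0.65272787  0.73969794]
 [ 0.98625763  0.091236   -0.13773842]
 [ 0.02241862  0.75207867  0.65869195]] ['color', 'range_z', 'vertical_fov', 'cx', 'cy', 'eye', 'rotation'] 0.9959665934244791
top 55.27150912092061 258.3158046130866 190.46379187689377 [ 0.3145309  -0.02057451  0.88488728] [[ 1.28889807e-04  9.74259019e-01 -2.25431468e-01]
 [-9.99986247e-01  1.30753107e-03  5.07908639e-03]
 [ 5.24310437e-03  2.25427713e-01  9.74245788e-01]] ['color', 'range_z', 'vertical_fov', 'cx', 'cy', 'eye', 'rotation'] 0.9959309895833334
0.1 [0.16995853 0.62681605 0.23016071] [[-9.65143908e-01  2.61718979e-01 -6.43234925e-04]
 [ 2.61719725e-01  9.65142266e-01 -1.78661533e-03]
 [ 1.53222072e-04 -1.89268817e-03 -9.99998197e-01]] 0.08537147081448775
```

View pics/scene0.png

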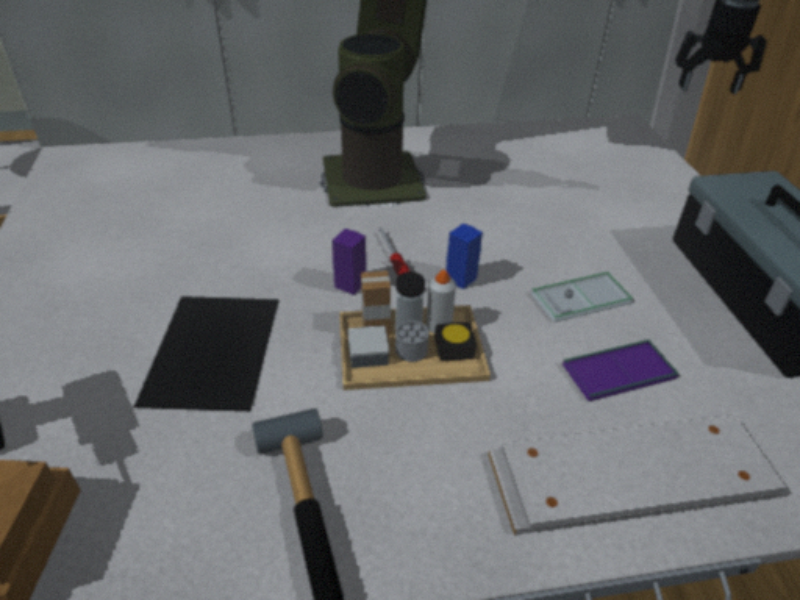

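View pics/top0.png

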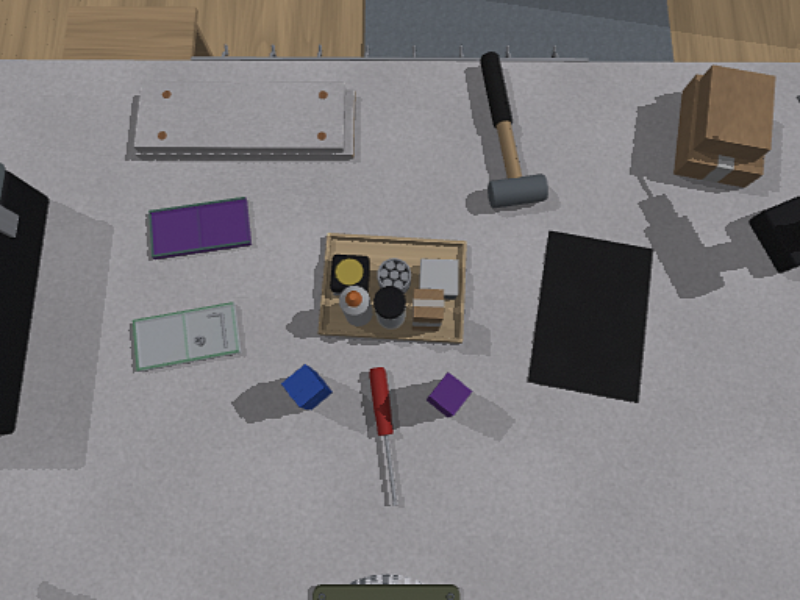

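The scene view (800x600) shows the rack around (415,345). In its front row are the carton (376,298), jar (410,300) and bottle (441,300). Behind them are the pin box (368,345), tin (412,340) and tape (455,340).

In the top view the jar is at (390,302), bottle (354,298), carton (428,307), tin (394,274) and mat (590,317).

- **Cartons:** there are three candidates in the top view: blue (307,387), purple (449,394) and plain cardboard (428,307). The cardboard one in the rack fits.
- **Trays:** there are two candidates: purple (200,228) and clear (185,337). The clear one is meant. Its hex key is on the right (-y), so the empty pocket is on the left, near (160,342).

I'll measure next and confirm with a crop.

```bash
cat > h.py <<'E'
import numpy as np, cv2
from workcell import state, capture
def get(n,tag=None):
    c=capture(n)
    if tag: np.savez(f"{n}{tag}.npz",**c)
    return c
def f_of(c): return 192/np.tan(np.radians(float(c["vertical_fov"]))/2)
def cloud(c):
    z=c["range_z"]; f=f_of(c); v,u=np.mgrid[0:384,0:512]
    p=np.stack([(u-c["cx"])*z/f,-(v-c["cy"])*z/f,-z],-1)
    return p@c["rotation"].T+c["eye"]
def ray(c,u,v,z):
    d=c["rotation"]@np.array([(u-c["cx"])/f_of(c),-(v-c["cy"])/f_of(c),-1]); 
    return c["eye"]+d*(z-c["eye"][2])/d[2]
def proj(c,P):
    q=(np.asarray(P)-c["eye"])@c["rotation"]; f=f_of(c)
    return np.stack([c["cx"]+f*q[...,0]/-q[...,2], c["cy"]-f*q[...,1]/-q[...,2]],-1)
E
python3 - <<'E'
from h import *
for n in ("top","scene"):
    c=dict(np.load(f"{n}0.npz")); P=cloud(c); hsv=cv2.cvtColor(c["color"],cv2.COLOR_RGB2HSV)
    H,S,V=[hsv[...,i].astype(int) for i in range(3)]
    x,y,z=P[...,0],P[...,1],P[...,2]
    print(n,"table z",np.median(z[(abs(x-.45)<.2)&(abs(y)<.3)]))
    box=(x>.35)&(x<.62)&(y>-.18)&(y<.15)
    def rep(name,m,rect=False):
        k,l,st,_=cv2.connectedComponentsWithStats(m.astype(np.uint8)); 
        if k<2: print(name,"none");return
        i=1+np.argmax(st[1:,4]); m=l==i; Q=P[m]
        o=f"{name} n={m.sum()} mean {Q.mean(0).round(4)} z5-95 {np.percentile(Q[:,2],[5,50,95]).round(4)}"
        q=Q[:,:2].astype(np.float32)
        (a,b),(w,h),t=cv2.minAreaRect(q*1000); o+=f" rect c {a:.1f},{b:.1f} {w:.1f}x{h:.1f} @{t:.1f}"
        print(o)
    rep("carton/jar/bottle tall",box&(z>.06))
    rep("jar lid",box&(z>.095)&(V<70))
    rep("carton top",box&(z>.098)&(S>50)&(V>80)&(H<25)&(y<-.03))
    rep("orange",box&(z>.09)&(S>150)&(H<15))
    rep("bottle white",box&(z>.085)&(S<40)&(V>110)&(y>0))
    rep("pinbox top",box&(z>.03)&(z<.05)&(y<-.03)&(S<60)&(x>.47))
    rep("low tops",box&(z>.03)&(z<.06))
    rep("rack",(z>.002)&(z<.03)&box&(S>60)&(H<30))
    rep("mat",(V<45)&(z<.02)&(y<-.15)&(y>-.6)&(x>.2))
    rep("traygreen",(H>40)&(H<90)&(S>45)&(y>.15)&(x<.55))
    c4=c["color"][...,::-1]
    if n=="top": c4=c4[140:245,70:320]
    else: c4=c4[140:255,200:420]
    globals()["crop"+n]=cv2.resize(c4,(790,int(790*c4.shape[0]/c4.shape[1])) ,interpolation=cv2.INTER_CUBIC)[:300]
a=croptop; b=cropscene
a=cv2.resize(a,(790,295));cv2.imwrite("pics/crops.png",np.vstack([a,b])[:600])
E
```

```text
top table z 0.00022349270709093316
carton/jar/bottle tall n=455 mean [0.3738 0.1101 0.1004] z5-95 [0.0748 0.1033 0.1057] rect c 374.1,112.4 42.4x42.6 @40.3
jar lid n=340 mean [ 0.49   -0.0044  0.1032] z5-95 [0.1006 0.1032 0.1057] rect c 490.5,-4.2 44.3x44.0 @54.5
carton top n=139 mean [ 0.4746 -0.0588  0.1072] z5-95 [0.1046 0.1074 0.1096] rect c 474.7,-58.8 39.8x16.4 @88.4
orange n=77 mean [0.4925 0.0458 0.1128] z5-95 [0.1066 0.1131 0.1183] rect c 493.4,46.2 19.9x18.2 @43.7
bottle white n=147 mean [0.4935 0.0414 0.0976] z5-95 [0.0938 0.0974 0.1019] rect c 494.9,44.6 38.7x39.9 @0.1
pinbox top n=503 mean [ 0.5467 -0.0801  0.0373] z5-95 [0.0349 0.0373 0.0397] rect c 544.2,-78.8 58.8x57.4 @87.1
low tops n=507 mean [0.5522 0.0588 0.0372] z5-95 [0.0334 0.0374 0.0403] rect c 552.4,58.8 59.2x55.6 @89.6
rack n=2598 mean [ 0.5383 -0.0077  0.0068] z5-95 [0.0023 0.0046 0.0148] rect c 535.6,-8.2 222.9x164.5 @86.6
mat n=6740 mean [ 0.4902 -0.3199  0.0023] z5-95 [-0.0002  0.0023  0.0048] rect c 494.4,-320.7 168.8x249.3 @79.4
traygreen n=209 mean [0.4504 0.3284 0.0115] z5-95 [0.0089 0.0117 0.014 ] r
[... 475 characters left out ...]
0.1196] rect c 502.8,46.4 12.9x15.4 @19.4
bottle white n=115 mean [0.5082 0.0417 0.0974] z5-95 [0.0889 0.0976 0.103 ] rect c 504.9,41.8 41.9x27.0 @55.6
pinbox top n=459 mean [ 0.5507 -0.0771  0.0384] z5-95 [0.0322 0.0389 0.0411] rect c 542.4,-76.9 58.7x69.7 @88.0
low tops n=612 mean [ 0.54   -0.0725  0.0404] z5-95 [0.0325 0.0393 0.0548] rect c 525.7,-73.3 65.8x108.4 @79.4
rack n=1822 mean [ 0.5656 -0.0142  0.0079] z5-95 [0.0034 0.0061 0.0162] rect c 539.3,-4.4 227.3x165.3 @86.7
mat n=4694 mean [ 0.5097 -0.3209  0.0041] z5-95 [0.0019 0.0041 0.0063] rect c 498.6,-319.4 167.1x248.1 @79.3
traygreen n=105 mean [0.4872 0.3297 0.0133] z5-95 [0.0104 0.0137 0.0156] rect c 488.9,325.2 58.2x166.2 @29.2
```

View pics/crops.png

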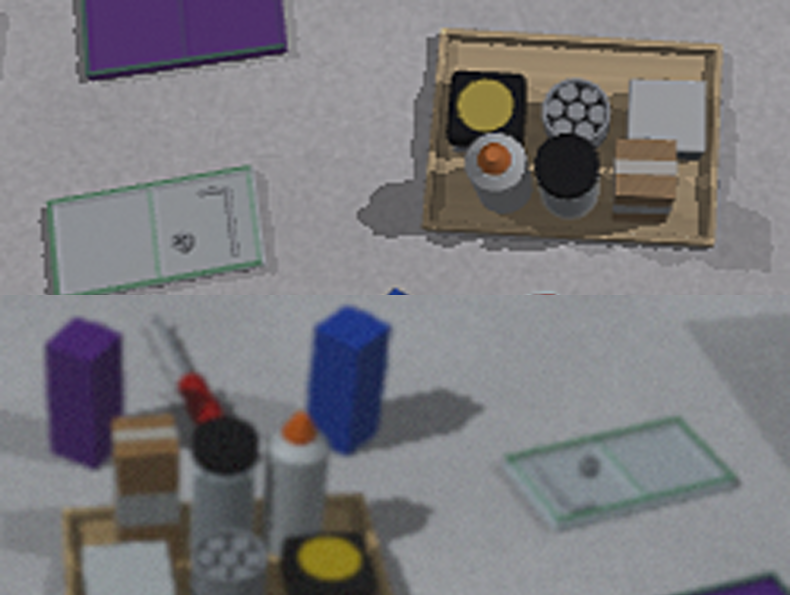

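The crop confirms the choices. The clear tray at crop (150,230) has its empty pocket on the left (+y). The plain carton (645,175), jar (567,165), bottle (495,160) and tin (575,108) are all in the rack. Measured heights are plausible: tops about 0.103, 0.107 and 0.118 m. The two views differ by about 4 mm in x, so I take the mean.

I'll start with the jar, closing along the rack's x. Placing it on the mat will show the camera bias.

```bash
python3 -m creep '{"hand":[1,1,1,1,1,1,1,1],"dp":[[0.22,-0.42,0],[0.22,-0.42,0],[0.22,-0.42,0],[0.22,-0.42,0],[0.22,-0.42,0],[0.22,-0.42,0],[0.22,-0.42,0],[0.22,-0.42,0]],"turn":[-0.869,-0.869,-0.869,-0.869,-0.869,-0.869,-0.869,-0.869]}'
python3 -m creep '{"hand":[1,1,1,1,1,1,1,1],"dp":[[0.21,-0.42,0],[0.21,-0.42,0],[0.21,-0.42,0],[0.21,-0.42,0],[0.21,-0.42,0],[0.21,-0.42,0],[0.21,-0.42,0],[0.21,-0.42,0]],"turn":[0,0,0,0,0,0,0,0]}'
python3 - <<'E'
from workcell import state
import numpy as np
s=state();print(s["clock"],s["position"],np.degrees(np.arctan2(s["eef_rot"][1][1],s["eef_rot"][0][1])),s["joints"])
E
```

```text
clock: 1.1
position: [0.3353, 0.3114, 0.2309]
eef_rot: [[0.063, 0.998, -0.0], [0.998, -0.063, -0.0], [-0.0, -0.0, -1.0]]
contact_force: [-0.5, -0.5, -0.7]
gripper_width: 0.0853
grip_force: 0.0
clock: 2.1
position: [0.4922, -0.0023, 0.2308]
eef_rot: [[0.059, 0.998, -0.001], [0.998, -0.059, 0.001], [0.0, -0.001, -1.0]]
contact_force: [-0.5, 0.1, 1.1]
gripper_width: 0.0853
grip_force: 0.0
2.1 [ 0.49216453 -0.00232882  0.23080227] -3.392288127840402 [-6.53666073e+00 -1.33686462e+01  1.14217493e+02  2.40931629e-02
  7.92196972e+01 -3.14887718e+00]
```

```bash
python3 -m creep '{"hand":[1,1,1,1,1,1,1,1],"dp":[[0,0,-0.04],[0,0,-0.08],[0,0,-0.12],[0,0,-0.16],[0,0,-0.2],[0,0,-0.233],[0,0,-0.233],[0,0,-0.233]],"turn":[0,0,0,0,0,0,0,0]}'
python3 - <<'E'
from h import *
a=get("scene","1")["color"]; b=get("top","1")["color"]
a=a[120:260,190:350]; b=b[100:240,170:330]
cv2.imwrite("pics/over.png",cv2.resize(np.hstack([a,b])[...,::-1],(800,350),interpolation=cv2.INTER_CUBIC))
E
```

```text
clock: 3.1
position: [0.4931, -0.0019, 0.0577]
eef_rot: [[0.058, 0.998, 0.002], [0.998, -0.058, -0.0], [-0.0, 0.002, -1.0]]
contact_force: [0.3, 1.0, -0.2]
gripper_width: 0.0854
grip_force: 0.0
```

View pics/over.png

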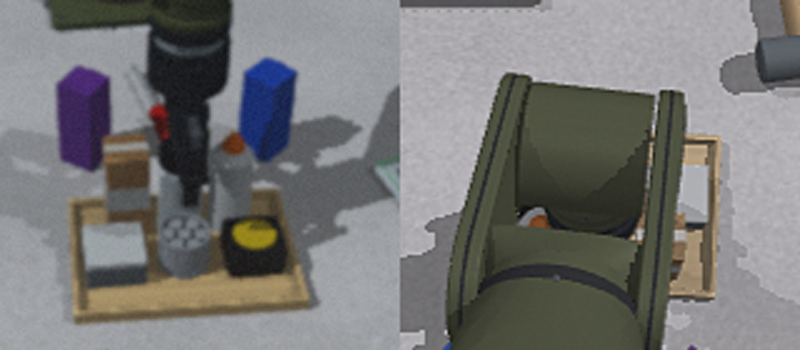

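The finger stands clear behind the jar at crop (190,190), above the tin and between the neighbours. Close and lift.

```bash
python3 -m creep '{"hand":[-1,-1,-1,-1,-1,-1,-1,-1],"dp":[[0,0,0],[0,0,0],[0,0,0],[0,0,0],[0,0,0],[0,0,0],[0,0,0],[0,0,0]],"turn":[0,0,0,0,0,0,0,0]}'
python3 -m creep '{"hand":[-1,-1,-1,-1,-1,-1,-1,-1],"dp":[[0,0,0.01],[0,0,0.03],[0,0,0.06],[0,0,0.1],[0,0,0.14],[0,0,0.18],[0,0,0.21],[0,0,0.21]],"turn":[0,0,0,0,0,0,0,0]}'
python3 - <<'E'
from h import *
a=get("scene","2")["color"][80:260,190:350]
cv2.imwrite("pics/lift.png",cv2.resize(a[...,::-1],None,fx=3,fy=3))
E
```

```text
clock: 4.2
position: [0.4929, -0.0028, 0.0573]
eef_rot: [[0.059, 0.998, 0.0], [0.998, -0.059, -0.0], [0.0, 0.0, -1.0]]
contact_force: [-2.4, 1.0, 6.4]
gripper_width: 0.045
grip_force: 61.0
clock: 5.2
position: [0.4939, -0.0028, 0.2169]
eef_rot: [[0.059, 0.998, 0.005], [0.998, -0.059, -0.001], [-0.0, 0.005, -1.0]]
contact_force: [0.0, 0.3, -3.7]
gripper_width: 0.0448
grip_force: 61.6
```

View pics/lift.png

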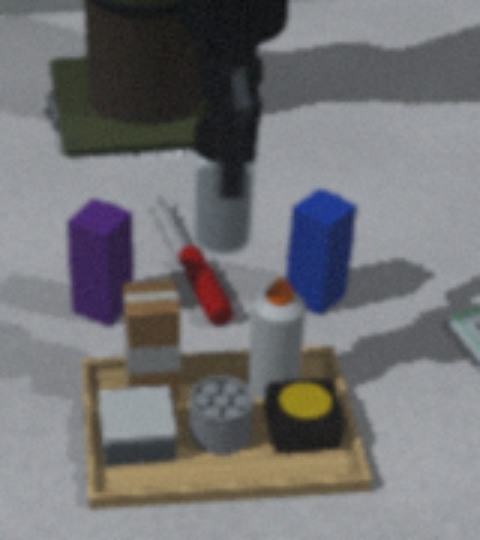

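```bash
python3 -m creep '{"hand":[-1,-1,-1,-1,-1,-1,-1,-1],"dp":[[0,-0.04,0],[0,-0.1,0],[0,-0.18,0],[0,-0.26,0],[0,-0.34,0],[0,-0.41,0],[0,-0.46,0],[0,-0.488,0]],"turn":[0,0,0,0,0,0,0,0]}'
python3 -m creep '{"hand":[-1,-1,-1,-1,-1,-1,-1,-1],"dp":[[0,0,-0.03],[0,0,-0.07],[0,0,-0.11],[0,0,-0.15],[0,0,-0.18],[0,0,-0.2],[0,0,-0.208],[0,0,-0.208]],"turn":[0,0,0,0,0,0,0,0]}'
python3 -m creep '{"hand":[-1,-1,-1,-1,0.8,0.8,0.8,0.8],"dp":[[0,0,-0.002],[0,0,-0.003],[0,0,-0.003],[0,0,-0.003],[0,0,-0.003],[0,0,-0.003],[0,0,-0.003],[0,0,-0.003]],"turn":[0,0,0,0,0,0,0,0]}'
python3 -m creep '{"hand":[1,1,1,1,1,1,1,1],"dp":[[0,0,0],[0,0,0.04],[0,0,0.09],[0,0,0.15],[0,0.08,0.21],[0,0.16,0.21],[0,0.24,0.21],[0,0.24,0.21]],"turn":[0,0,0,0,0,0,0,0]}'
cat > m.py <<'E'
from h import *
import sys
# measure upright objects: blobs higher than zmin inside region
def meas(tag,x0,x1,y0,y1,zmin,zmax=.14):
    for n in ("top","scene"):
        c=get(n,tag);P=cloud(c);x,y,z=P[...,0],P[...,1],P[...,2]
        m=(x>x0)&(x<x1)&(y>y0)&(y<y1)&(z>zmin)&(z<zmax)
        k,l,st,_=cv2.connectedComponentsWithStats(m.astype(np.uint8))
        for i in range(1,k):
            if st[i,4]<30: continue
            Q=P[l==i]; (a,b),(w,h),t=cv2.minAreaRect((Q[:,:2]*1000).astype(np.float32))
            print(n,st[i,4],"mean",(Q.mean(0)*1000).round(1),f"rect {a:.1f},{b:.1f} {w:.1f}x{h:.1f}@{t:.1f}","ztop",np.percentile(Q[:,2],[50,95]).round(4))
E
python3 -c "
from m import *
meas('3',.38,.62,-.45,-.2,.095)
a=np.load('scene3.npz')['color'][130:300,60:330]
cv2.imwrite('pics/mat1.png',cv2.resize(a[...,::-1],None,fx=2.5,fy=2.5))"
```

```text
clock: 6.25
position: [0.4916, -0.3698, 0.2118]
eef_rot: [[0.061, 0.998, -0.003], [0.998, -0.061, 0.002], [0.002, -0.003, -1.0]]
contact_force: [-0.2, 1.0, -2.8]
gripper_width: 0.0442
grip_force: 61.6
clock: 7.25
position: [0.4929, -0.3686, 0.0582]
eef_rot: [[0.059, 0.998, 0.0], [0.998, -0.059, -0.0], [-0.0, 0.0, -1.0]]
contact_force: [0.2, -0.2, -2.2]
gripper_width: 0.0447
grip_force: 61.6
clock: 8.25
position: [0.4927, -0.3687, 0.0559]
eef_rot: [[0.059, 0.998, 0.0], [0.998, -0.059, -0.0], [-0.0, 0.0, -1.0]]
contact_force: [-0.1, -0.4, 0.8]
gripper_width: 0.077
grip_force: 0.0
clock: 9.25
position: [0.4925, -0.1856, 0.2137]
eef_rot: [[0.055, 0.999, 0.001], [0.999, -0.055, 0.0], [0.0, 0.001, -1.0]]
contact_force: [0.3, -0.2, 0.2]
gripper_width: 0.0854
grip_force: 0.0
scene 258 mean [ 497.3 -367.4  102.8] rect 494.7,-368.2 44.6x45.8@88.9 ztop [0.1036 0.1057]
```

View pics/mat1.png

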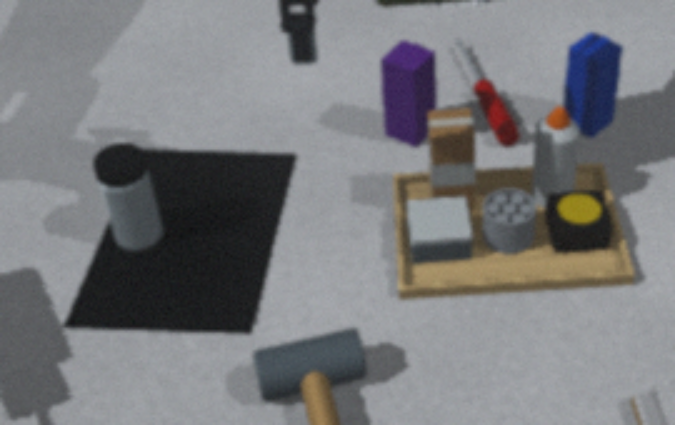

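The jar stands upright on the mat, base at crop (135,240). The scene camera reads about +2 mm in x, so the true start was x≈0.494 and the jar goes back 1.5 mm further in x. The bottle is next, at (0.496, 0.0465).

```bash
python3 -m creep '{"hand":[1,1,1,1,1,1,1,1],"dp":[[0.001,0.04,0],[0.003,0.1,0],[0.0047,0.17,0],[0.0047,0.23,0],[0.0047,0.28,0],[0.0047,0.314,0],[0.0047,0.314,0],[0.0047,0.314,0]],"turn":[0,0,0,0,0,0,0,0]}'
python3 -m creep '{"hand":[1,1,1,1,1,1,1,1],"dp":[[0,0,-0.04],[0,0,-0.08],[0,0,-0.12],[0,0,-0.16],[0,0,-0.19],[0,0,-0.209],[0,0,-0.209],[0,0,-0.209]],"turn":[0,0,0,0,0,0,0,0]}'
python3 -m creep '{"hand":[-1,-1,-1,-1,-1,-1,-1,-1],"dp":[[0,0,0],[0,0,0],[0,0,0],[0,0,0],[0,0,0],[0,0,0],[0,0,0],[0,0,0]],"turn":[0,0,0,0,0,0,0,0]}'
python3 -m creep '{"hand":[-1,-1,-1,-1,-1,-1,-1,-1],"dp":[[0,0,0.01],[0,0,0.03],[0,0,0.06],[0,0,0.1],[0,0,0.14],[0,0,0.18],[0,0,0.209],[0,0,0.209]],"turn":[0,0,0,0,0,0,0,0]}'
```

```text
clock: 10.35
position: [0.4966, 0.0455, 0.2132]
eef_rot: [[0.06, 0.998, -0.0], [0.998, -0.06, -0.001], [-0.001, -0.0, -1.0]]
contact_force: [0.1, -0.1, 0.5]
gripper_width: 0.0853
grip_force: 0.0
clock: 11.35
position: [0.4971, 0.0465, 0.0576]
eef_rot: [[0.06, 0.998, 0.002], [0.998, -0.06, -0.0], [0.0, 0.002, -1.0]]
contact_force: [-0.9, 0.8, -0.1]
gripper_width: 0.0855
grip_force: 0.0
clock: 12.35
position: [0.4966, 0.0469, 0.0575]
eef_rot: [[0.059, 0.998, 0.001], [0.998, -0.059, 0.0], [0.0, 0.001, -1.0]]
contact_force: [-1.9, 0.8, 6.1]
gripper_width: 0.0428
grip_force: 60.9
clock: 13.35
position: [0.4975, 0.0468, 0.2162]
eef_rot: [[0.059, 0.998, 0.005], [0.998, -0.059, -0.0], [0.0, 0.005, -1.0]]
contact_force: [-0.6, 0.3, -1.4]
gripper_width: 0.0427
grip_force: 61.0
```

```bash
python3 -m creep '{"hand":[-1,-1,-1,-1,-1,-1,-1,-1],"dp":[[0,-0.04,0],[-0.02,-0.1,0],[-0.04,-0.17,0],[-0.06,-0.25,0],[-0.08,-0.32,0],[-0.088,-0.38,0],[-0.088,-0.41,0],[-0.088,-0.422,0]],"turn":[0,0,0,0,0,0,0,0]}'
python3 -m creep '{"hand":[-1,-1,-1,-1,-1,-1,-1,-1],"dp":[[0,0,-0.03],[0,0,-0.07],[0,0,-0.11],[0,0,-0.15],[0,0,-0.18],[0,0,-0.2],[0,0,-0.207],[0,0,-0.207]],"turn":[0,0,0,0,0,0,0,0]}'
python3 -m creep '{"hand":[-1,-1,-1,-1,0.8,0.8,0.8,0.8],"dp":[[0,0,-0.002],[0,0,-0.003],[0,0,-0.003],[0,0,-0.003],[0,0,-0.003],[0,0,-0.003],[0,0,-0.003],[0,0,-0.003]],"turn":[0,0,0,0,0,0,0,0]}'
python3 -m creep '{"hand":[1,1,1,1,1,1,1,1],"dp":[[0,0,0],[0,0,0.04],[0,0,0.09],[0,0,0.15],[0.02,0.06,0.21],[0.04,0.12,0.21],[0.06,0.2,0.21],[0.08,0.283,0.21]],"turn":[0,0,0,0,0,0,0,0]}'
python3 -c "
from m import *
meas('4',.38,.62,-.45,-.2,.085)
a=np.load('scene4.npz')['color'][130:300,60:330]
cv2.imwrite('pics/mat2.png',cv2.resize(a[...,::-1],None,fx=2.5,fy=2.5))"
```

```text
clock: 14.35
position: [0.4299, -0.2701, 0.2124]
eef_rot: [[0.06, 0.998, -0.001], [0.998, -0.06, 0.002], [0.001, -0.001, -1.0]]
contact_force: [-0.2, 0.6, -1.7]
gripper_width: 0.0423
grip_force: 61.2
clock: 15.35
position: [0.4305, -0.2695, 0.0583]
eef_rot: [[0.059, 0.998, 0.0], [0.998, -0.059, -0.0], [-0.0, 0.0, -1.0]]
contact_force: [-0.4, 0.3, -0.9]
gripper_width: 0.0428
grip_force: 61.2
clock: 16.35
position: [0.4301, -0.2696, 0.0558]
eef_rot: [[0.059, 0.998, -0.0], [0.998, -0.059, 0.0], [0.0, -0.0, -1.0]]
contact_force: [-0.2, 0.1, -1.0]
gripper_width: 0.0775
grip_force: 0.0
clock: 17.35
position: [0.4901, -0.0573, 0.2137]
eef_rot: [[0.06, 0.998, 0.001], [0.998, -0.06, -0.0], [-0.0, 0.001, -1.0]]
contact_force: [0.3, -0.1, 0.4]
gripper_width: 0.0859
grip_force: 0.0
top 387 mean [ 489.6 -367.6  100.9] rect 491.1,-369.5 44.2x45.6@45.6 ztop [0.1021 0.1042]
top 321 mean [ 427.  -267.3   99.9] rect 428.0,-270.6 42.3x42.0@41.8 ztop [0.0979 0.1155]
scene 225 mean [ 440.8 -268.    99.9] rect 436.8,-269.4 41.6x33.6@89.7 ztop [0.0988 0.1169]
scene 315 mean [ 499.5 -367.2  100.6] rect 494.4,-368.4 44.4x45.4@79.7 ztop [0.1031 0.1056]
```

View pics/mat2.png

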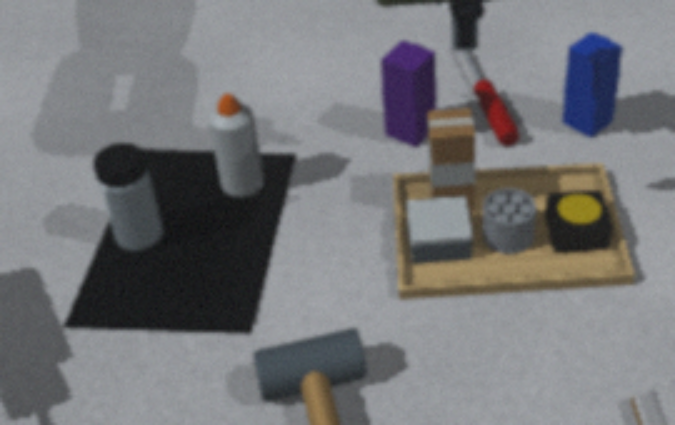

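The bottle is upright on the mat at crop (240,175). The hand now stands over the carton.

```bash
python3 -m creep '{"hand":[1,1,1,1,1,1,1,1],"dp":[[0,0,-0.04],[0,0,-0.08],[0,0,-0.12],[0,0,-0.16],[0,0,-0.19],[0,0,-0.209],[0,0,-0.209],[0,0,-0.209]],"turn":[0,0,0,0,0,0,0,0]}'
python3 -m creep '{"hand":[-1,-1,-1,-1,-1,-1,-1,-1],"dp":[[0,0,0],[0,0,0],[0,0,0],[0,0,0],[0,0,0],[0,0,0],[0,0,0],[0,0,0]],"turn":[0,0,0,0,0,0,0,0]}'
python3 -m creep '{"hand":[-1,-1,-1,-1,-1,-1,-1,-1],"dp":[[0,0,0.01],[0,0,0.03],[0,0,0.06],[0,0,0.1],[0,0,0.14],[0,0,0.18],[0,0,0.209],[0,0,0.209]],"turn":[0,0,0,0,0,0,0,0]}'
python3 -m creep '{"hand":[-1,-1,-1,-1,-1,-1,-1,-1],"dp":[[0.01,-0.03,0],[0.02,-0.07,0],[0.03,-0.12,0],[0.05,-0.17,0],[0.07,-0.22,0],[0.08,-0.27,0],[0.09,-0.3,0],[0.093,-0.31,0]],"turn":[0,0,0,0,0,0,0,0]}'
python3 -m creep '{"hand":[-1,-1,-1,-1,-1,-1,-1,-1],"dp":[[0,0,-0.03],[0,0,-0.07],[0,0,-0.11],[0,0,-0.15],[0,0,-0.18],[0,0,-0.2],[0,0,-0.207],[0,0,-0.207]],"turn":[0,0,0,0,0,0,0,0]}'
```

```text
clock: 18.45
position: [0.4906, -0.0593, 0.0576]
eef_rot: [[0.059, 0.998, 0.002], [0.998, -0.059, -0.0], [-0.0, 0.002, -1.0]]
contact_force: [-0.3, 0.0, 0.3]
gripper_width: 0.0854
grip_force: 0.0
clock: 19.45
position: [0.4902, -0.059, 0.0572]
eef_rot: [[0.059, 0.998, 0.001], [0.998, -0.059, -0.0], [-0.0, 0.001, -1.0]]
contact_force: [-1.0, 1.6, 6.4]
gripper_width: 0.0413
grip_force: 59.4
clock: 20.45
position: [0.4911, -0.0592, 0.2162]
eef_rot: [[0.059, 0.998, 0.005], [0.998, -0.059, -0.001], [-0.001, 0.005, -1.0]]
contact_force: [-0.1, -0.3, -1.8]
gripper_width: 0.0413
grip_force: 59.5
clock: 21.45
position: [0.559, -0.2922, 0.2116]
eef_rot: [[0.06, 0.998, -0.002], [0.998, -0.06, 0.001], [0.001, -0.002, -1.0]]
contact_force: [0.1, -0.2, -1.1]
gripper_width: 0.0414
grip_force: 59.6
clock: 22.45
position: [0.5598, -0.2912, 0.0582]
eef_rot: [[0.059, 0.998, 0.001], [0.998, -0.059, -0.0], [-0.0, 0.001, -1.0]]
contact_force: [0.4, -0.1, 0.2]
gripper_width: 0.0419
grip_force: 59.6
```

```bash
python3 -m creep '{"hand":[-1,-1,-1,-1,0.8,0.8,0.8,0.8],"dp":[[0,0,-0.002],[0,0,-0.003],[0,0,-0.003],[0,0,-0.003],[0,0,-0.003],[0,0,-0.003],[0,0,-0.003],[0,0,-0.003]],"turn":[0,0,0,0,0,0,0,0]}'
python3 -m creep '{"hand":[1,1,1,1,1,1,1,1],"dp":[[0,0,0],[0,0,0.04],[0,0,0.09],[0,0,0.15],[0,0.06,0.21],[0,0.13,0.21],[0,0.2,0.21],[0,0.27,0.21]],"turn":[0,0,0,0,0,0,0,0]}'
python3 -m creep '{"hand":[1,1,1,1,1,1,1,1],"dp":[[0,0.07,0],[-0.03,0.14,0],[-0.06,0.21,0],[-0.09,0.28,0],[-0.12,0.34,0],[-0.15,0.38,0],[-0.15,0.38,0],[-0.15,0.38,0]],"turn":[0,0,0,0,0,0,0,0]}'
python3 - <<'E'
from m import *
meas('5',.38,.62,-.45,-.2,.085)
print("rack"); meas('5',.51,.58,-.039,.026,.038,.06)
print("initial"); 
for n in ("top","scene"):
    for tag in ("0","5"):
        c=dict(np.load(f"{n}{tag}.npz"));P=cloud(c);x,y,z=P[...,0],P[...,1],P[...,2]
        for (nm,x0,x1,y0,y1) in (("bot",.46,.53,.022,.075),("jar",.46,.53,-.03,.021),("car",.46,.53,-.09,-.032)) if tag=="0" else (("bot",.38,.48,-.31,-.23),("jar",.45,.53,-.41,-.33),("car",.52,.6,-.33,-.25)):
            m=(x>x0)&(x<x1)&(y>y0)&(y<y1)&(z>.085); Q=P[m]
            (a,b),(w,h),t=cv2.minAreaRect((Q[:,:2]*1000).astype(np.float32))
            print(n,tag,nm,(Q.mean(0)*1000).round(1),f"rect {a:.1f},{b:.1f} {w:.1f}x{h:.1f}@{t:.1f}", m.sum())
    # tin circle, tray
    c=dict(np.load(f"{n}5.npz"));P=cloud(c);x,y,z=P[...,0],P[...,1],P[...,2]
    hsv=cv2.cvtColor(c["color"],cv2.COLOR_RGB2HSV).astype(int)
    m=(hsv[...,0]>40)&(hsv[...,0]<95)&(hsv[...,1]>35)&(y>.15)&(y<.5)&(x<.6)&(x>.3)
    pts=np.argwhere(m)[:,::-1]; R=np.array([ray(c,u,v,.012)[:2] for u,v in pts])*1000
    print(n,"tray",cv2.minAreaRect(R.astype(np.float32)),len(R),np.median(z[m]))
a=np.load('top5.npz')['color'][120:270,70:420]
cv2.imwrite('pics/top5.png',cv2.resize(a[...,::-1],(798,342),interpolation=cv2.INTER_CUBIC))
E
```

```text
clock: 23.45
position: [0.5595, -0.2914, 0.0558]
eef_rot: [[0.059, 0.998, -0.0], [0.998, -0.059, 0.0], [0.0, -0.0, -1.0]]
contact_force: [-0.6, 0.2, -0.3]
gripper_width: 0.0765
grip_force: 0.0
clock: 24.45
position: [0.5594, -0.0874, 0.2137]
eef_rot: [[0.059, 0.998, 0.001], [0.998, -0.059, -0.0], [-0.0, 0.001, -1.0]]
contact_force: [1.3, 1.0, 0.4]
gripper_width: 0.0854
grip_force: 0.0
clock: 25.45
position: [0.4473, 0.1959, 0.2134]
eef_rot: [[0.059, 0.998, 0.001], [0.998, -0.059, -0.0], [-0.0, 0.001, -1.0]]
contact_force: [0.5, -0.9, -0.1]
gripper_width: 0.0856
grip_force: 0.0
top 433 mean [ 555.3 -288.8  104.2] rect 557.4,-291.2 43.0x42.8@86.2 ztop [0.106  0.1085]
top 385 mean [ 489.6 -367.6  100.9] rect 490.9,-369.4 44.7x45.5@39.2 ztop [0.102  0.1042]
top 325 mean [ 426.8 -267.3   99.8] rect 427.8,-270.1 42.2x41.1@44.0 ztop [0.0976 0.1154]
scene 226 mean [ 440.6 -268.1   99.7] rect 436.5,-268.8 36.4x42.0@5.1 ztop [0.0981 0.1165]
scene 313 mean [ 499.6 -367.1  100.6] rect 494.2,-368.7 47.6x44.7@28.2 ztop [0.103  0.1056]
scene 420 mean [ 567.5 -288.9  103.3] rect 560.6,-290.0 43.1x45
[... 604 characters left out ...]
42.9@87.2 436
top tray ((472.14764404296875, 415.52178955078125), (301.3001708984375, 355.1203918457031), 13.924863815307617) 165 0.012534148013211843
scene 0 bot [506.6  44.8 100.7] rect 503.5,46.0 42.3x33.3@73.3 231
scene 0 jar [500.5  -4.3 101.3] rect 495.2,-2.4 43.7x47.6@51.2 281
scene 0 car [498.1 -58.1 104.2] rect 489.6,-57.6 42.1x45.3@89.7 329
scene 5 bot [ 440.6 -268.2   99.9] rect 437.3,-268.7 32.9x42.8@1.0 223
scene 5 jar [ 499.7 -367.1  100.5] rect 494.2,-369.1 46.7x43.4@34.6 315
scene 5 car [ 567.2 -289.   103.5] rect 560.9,-289.7 42.9x43.6@86.7 415
scene tray ((-339.1806640625, 610.9490356445312), (291.8199462890625, 1972.2564697265625), 66.5130844116211) 1411 0.4343537629656322
```

View pics/top5.png

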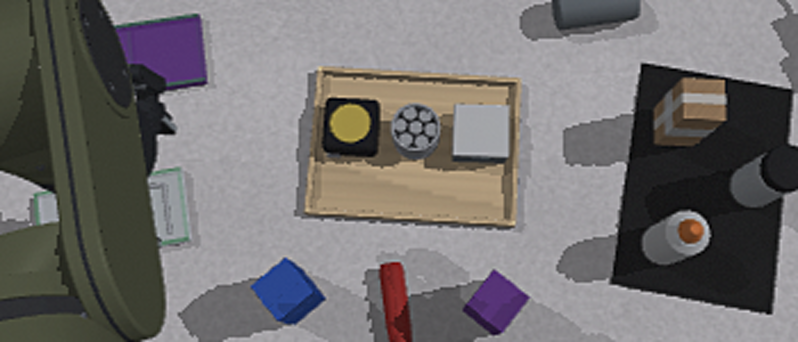

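Top view: the rack's front row is empty. The tin is at crop (415,127), and all three items stand on the mat. Seen shifts match the commanded ones within 0.5 mm, so closing did not displace them. I'll refine the tray from the first images.

```bash
python3 - <<'E'
from h import *
for n in ("top","scene"):
    c=dict(np.load(f"{n}0.npz"));P=cloud(c);x,y,z=P[...,0],P[...,1],P[...,2]
    hsv=cv2.cvtColor(c["color"],cv2.COLOR_RGB2HSV).astype(int)
    m=(hsv[...,0]>40)&(hsv[...,0]<95)&(hsv[...,1]>(30 if n=="top" else 22))&(y>.2)&(y<.43)&(x<.54)&(x>.36)&(z<.03)
    m=cv2.morphologyEx(m.astype(np.uint8),cv2.MORPH_CLOSE,np.ones((3,3)))
    k,l,st,_=cv2.connectedComponentsWithStats(m,connectivity=8); i=1+np.argmax(st[1:,4])
    pts=np.argwhere(l==i)[:,::-1]; R=np.array([ray(c,u,v,.012)[:2] for u,v in pts])*1000
    print(n,cv2.minAreaRect(R.astype(np.float32)),len(R))
    if n=="top":
        for u,v in ((132,322),(232,304),(241,352),(136,370),(184,313),(188,362)): print(u,v,ray(c,u*.64,v*.64,.012).round(4))
    else:
        for u,v in ((531,292),(613,274),(632,298),(557,319),(580,281)): print(u,v,ray(c,u*.64,v*.64,.012).round(4))
E
```

```text
top ((456.6217041015625, 311.5606384277344), (80.8486099243164, 155.83982849121094), 10.725703239440918) 375
132 322 [0.4773 0.3944 0.012 ]
232 304 [0.5059 0.2421 0.012 ]
241 352 [0.4309 0.2233 0.012 ]
136 370 [0.4033 0.3805 0.012 ]
184 313 [0.4915 0.3155 0.012 ]
188 362 [0.4155 0.3028 0.012 ]
scene ((458.76751708984375, 313.5830078125), (89.13203430175781, 161.3687744140625), 11.624893188476562) 476
531 292 [0.4426 0.2264 0.012 ]
613 274 [0.4136 0.3921 0.012 ]
632 298 [0.4828 0.3975 0.012 ]
557 319 [0.517  0.2476 0.012 ]
580 281 [0.4249 0.3241 0.012 ]
```

```bash
python3 -m creep '{"hand":[1,1,1,1,1,1,1,1],"dp":[[0.03,-0.06,0],[0.06,-0.12,0],[0.09,-0.18,0],[0.12,-0.23,0],[0.134,-0.274,0],[0.134,-0.274,0],[0.134,-0.274,0],[0.134,-0.274,0]],"turn":[0,0,0,0,0,0,0,0]}'
python3 -m creep '{"hand":[1,1,1,1,1,1,1,1],"dp":[[0,0,-0.05],[0,0,-0.1],[0,0,-0.15],[0,0,-0.2],[0,0,-0.24],[0,0,-0.26],[0,0,-0.266],[0,0,-0.266]],"turn":[0,0,0,0,0,0,0,0]}'
python3 -m creep '{"hand":[-1,-1,-1,-1,-1,-1,-1,-1],"dp":[[0,0,0],[0,0,0],[0,0,0],[0,0,0],[0,0,0],[0,0,0],[0,0,0],[0,0,0]],"turn":[0,0,0,0,0,0,0,0]}'
python3 -m creep '{"hand":[-1,-1,-1,-1,-1,-1,-1,-1],"dp":[[0,0,0.01],[0,0,0.03],[0,0,0.06],[0,0,0.1],[0,0,0.13],[0,0,0.16],[0,0,0.16],[0,0,0.16]],"turn":[0,0,0,0,0,0,0,0]}'
python3 - <<'E'
from h import *
a=get("scene","6")["color"][100:260,190:390]
cv2.imwrite("pics/tinlift.png",cv2.resize(a[...,::-1],None,fx=3,fy=3))
E
```

```text
clock: 26.65
position: [0.5473, -0.0087, 0.2133]
eef_rot: [[0.058, 0.998, -0.0], [0.998, -0.058, 0.0], [0.0, -0.0, -1.0]]
contact_force: [0.2, 0.7, 0.7]
gripper_width: 0.0854
grip_force: 0.0
clock: 27.65
position: [0.5483, -0.0093, 0.0147]
eef_rot: [[0.059, 0.998, 0.001], [0.998, -0.059, -0.0], [-0.0, 0.001, -1.0]]
contact_force: [-0.0, 1.1, 0.1]
gripper_width: 0.0856
grip_force: 0.0
clock: 28.65
position: [0.5487, -0.0096, 0.0152]
eef_rot: [[0.059, 0.998, 0.002], [0.998, -0.059, -0.0], [-0.0, 0.002, -1.0]]
contact_force: [-0.9, 0.5, 5.1]
gripper_width: 0.0508
grip_force: 63.3
clock: 29.65
position: [0.5469, -0.0094, 0.133]
eef_rot: [[0.059, 0.998, -0.001], [0.998, -0.059, 0.0], [0.0, -0.001, -1.0]]
contact_force: [0.5, 0.1, -1.4]
gripper_width: 0.0507
grip_force: 62.7
```

View pics/tinlift.png

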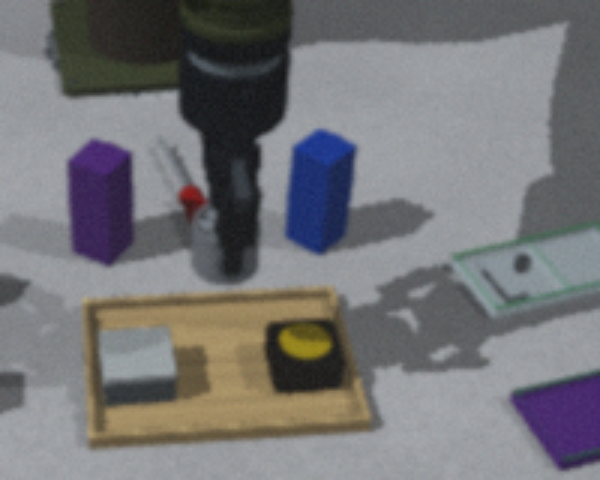

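The tin is held level at crop (222,245), and the pin box and tape are untouched. Carry it to the pocket at (0.450, 0.3495).

```bash
python3 -m creep '{"hand":[-1,-1,-1,-1,-1,-1,-1,-1],"dp":[[0,0.04,0],[-0.02,0.1,0],[-0.04,0.17,0],[-0.07,0.25,0],[-0.1,0.33,0],[-0.12,0.4,0],[-0.13,0.45,0],[-0.13,0.478,0]],"turn":[0,0,0,0,0,0,0,0]}'
python3 -m creep '{"hand":[-1,-1,-1,-1,-1,-1,-1,-1],"dp":[[0,0,-0.03],[0,0,-0.06],[0,0,-0.09],[0,0,-0.11],[0,0,-0.12],[0,0,-0.12],[0,0,-0.12],[0,0,-0.12]],"turn":[0,0,0,0,0,0,0,0]}'
python3 - <<'E'
from h import *
a=get("scene","7")["color"][130:250,290:450]
cv2.imwrite("pics/tinpre.png",cv2.resize(a[...,::-1],None,fx=4,fy=4))
E
```

```text
clock: 30.7
position: [0.4486, 0.3504, 0.1323]
eef_rot: [[0.057, 0.998, -0.002], [0.998, -0.057, -0.001], [-0.002, -0.002, -1.0]]
contact_force: [-0.4, -0.6, -2.7]
gripper_width: 0.0507
grip_force: 62.8
clock: 31.7
position: [0.4507, 0.3495, 0.0449]
eef_rot: [[0.059, 0.998, 0.002], [0.998, -0.059, 0.001], [0.001, 0.002, -1.0]]
contact_force: [-0.5, 0.5, -2.3]
gripper_width: 0.0507
grip_force: 62.8
```

View pics/tinpre.png

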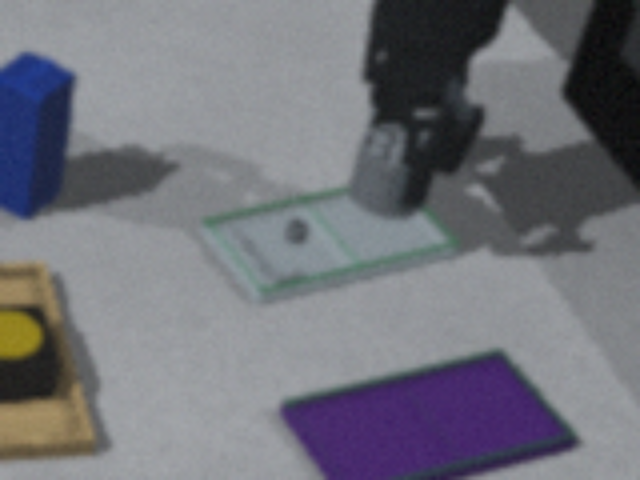

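The tin hovers over the empty +y pocket, base centre about (385,197), which projects down near the pocket centre (382,225). Lower and release.

```bash
python3 -m creep '{"hand":[-1,-1,-1,-1,-1,-1,-1,-1],"dp":[[0,0,-0.015],[0,0,-0.03],[0,0,-0.037],[0,0,-0.039],[0,0,-0.0405],[0,0,-0.0415],[0,0,-0.0415],[0,0,-0.0415]],"turn":[0,0,0,0,0,0,0,0]}'
python3 -m creep '{"hand":[-1,-1,0.2,0.4,0.6,0.8,0.8,0.8],"dp":[[0,0,0],[0,0,0],[0,0,0],[0,0,0],[0,0,0],[0,0,0],[0,0,0],[0,0,0]],"turn":[0,0,0,0,0,0,0,0]}'
python3 -m creep '{"hand":[1,1,1,1,1,1,1,1],"dp":[[0,0,0.02],[0,0,0.06],[0,0,0.11],[0,0,0.17],[0,0,0.23],[0,-0.06,0.266],[0,-0.14,0.266],[0,-0.22,0.266]],"turn":[0,0,0,0,0,0,0,0]}'
python3 -m creep '{"hand":[1,1,1,1,1,1,1,1],"dp":[[0,-0.08,0],[0,-0.16,0],[0,-0.24,0],[0,-0.32,0],[0,-0.36,0],[0,-0.4,0],[0,-0.4,0],[0,-0.4,0]],"turn":[0,0,0,0,0,0,0,0]}'
python3 - <<'E'
from m import *
meas('8',.38,.53,.28,.42,.038,.06)
a=np.load("scene8.npz")["color"][130:250,290:450]; b=np.load("top8.npz")["color"][150:270,60:220]
cv2.imwrite("pics/tinin.png",cv2.resize(np.hstack([a,b])[...,::-1],(800,300),interpolation=cv2.INTER_CUBIC))
E
```

```text
clock: 32.75
position: [0.4495, 0.3488, 0.0143]
eef_rot: [[0.059, 0.998, -0.002], [0.998, -0.059, -0.002], [-0.002, -0.002, -1.0]]
contact_force: [-7.7, -4.6, 11.3]
gripper_width: 0.0507
grip_force: 64.1
clock: 33.75
position: [0.45, 0.3491, 0.0126]
eef_rot: [[0.059, 0.998, -0.0], [0.998, -0.059, -0.0], [-0.0, -0.0, -1.0]]
contact_force: [1.0, -0.1, 0.0]
gripper_width: 0.077
grip_force: 0.0
clock: 34.75
position: [0.4502, 0.1828, 0.2143]
eef_rot: [[0.058, 0.998, 0.003], [0.998, -0.058, 0.001], [0.001, 0.003, -1.0]]
contact_force: [0.8, 0.1, 0.1]
gripper_width: 0.0853
grip_force: 0.0
clock: 35.75
position: [0.4501, -0.1155, 0.2128]
eef_rot: [[0.059, 0.998, 0.001], [0.998, -0.059, 0.0], [0.0, 0.001, -1.0]]
contact_force: [-0.3, 0.8, 0.7]
gripper_width: 0.0857
grip_force: 0.0
top 331 mean [449.3 348.2  42.1] rect 449.0,348.0 51.7x50.5@48.6 ztop [0.0419 0.0458]
scene 219 mean [453.2 349.4  43.6] rect 453.2,349.9 50.4x53.8@83.6 ztop [0.0436 0.0476]
```

View pics/tinin.png

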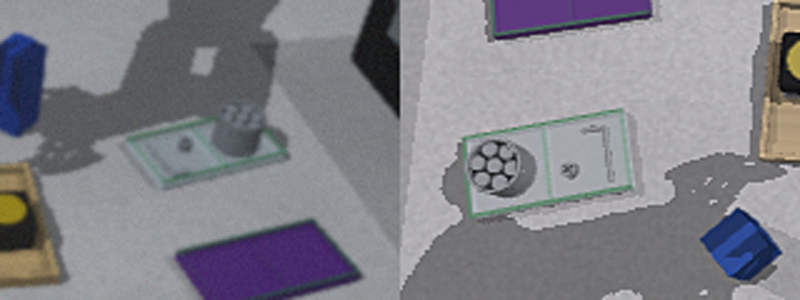

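The tin sits flat in the +y pocket: scene crop (240,130), top crop (495,165), measured at (0.451, 0.349). Next is the bottle's return, reversing the exact shifts.

```bash
python3 -m creep '{"hand":[1,1,1,1,1,1,1,1],"dp":[[-0.01,-0.07,0],[-0.02,-0.14,0],[-0.027,-0.19,0],[-0.027,-0.207,0],[-0.027,-0.207,0],[-0.027,-0.207,0],[-0.027,-0.207,0],[-0.027,-0.207,0]],"turn":[0,0,0,0,0,0,0,0]}'
python3 -m creep '{"hand":[1,1,1,1,1,1,1,1],"dp":[[0,0,-0.04],[0,0,-0.08],[0,0,-0.12],[0,0,-0.16],[0,0,-0.19],[0,0,-0.2085],[0,0,-0.2085],[0,0,-0.2085]],"turn":[0,0,0,0,0,0,0,0]}'
python3 -m creep '{"hand":[-1,-1,-1,-1,-1,-1,-1,-1],"dp":[[0,0,0],[0,0,0],[0,0,0],[0,0,0],[0,0,0],[0,0,0],[0,0,0],[0,0,0]],"turn":[0,0,0,0,0,0,0,0]}'
python3 -m creep '{"hand":[-1,-1,-1,-1,-1,-1,-1,-1],"dp":[[0,0,0.01],[0,0,0.03],[0,0,0.06],[0,0,0.1],[0,0,0.14],[0,0,0.18],[0,0,0.21],[0,0,0.21]],"turn":[0,0,0,0,0,0,0,0]}'
python3 -m creep '{"hand":[-1,-1,-1,-1,-1,-1,-1,-1],"dp":[[0.01,0.04,0],[0.02,0.1,0],[0.04,0.17,0],[0.06,0.25,0],[0.08,0.32,0],[0.088,0.38,0],[0.088,0.41,0],[0.088,0.422,0]],"turn":[0,0,0,0,0,0,0,0]}'
python3 -m creep '{"hand":[-1,-1,-1,-1,-1,-1,-1,-1],"dp":[[0,0,-0.03],[0,0,-0.07],[0,0,-0.11],[0,0,-0.15],[0,0,-0.18],[0,0,-0.2],[0,0,-0.206],[0,0,-0.206]],"turn":[0,0,0,0,0,0,0,0]}'
python3 -m creep '{"hand":[-1,-1,-1,-1,0.8,0.8,0.8,0.8],"dp":[[0,0,-0.002],[0,0,-0.003],[0,0,-0.003],[0,0,-0.003],[0,0,-0.003],[0,0,-0.003],[0,0,-0.003],[0,0,-0.003]],"turn":[0,0,0,0,0,0,0,0]}'
```

```text
clock: 36.85
position: [0.43, -0.2705, 0.2123]
eef_rot: [[0.058, 0.998, 0.0], [0.998, -0.058, -0.0], [-0.0, 0.0, -1.0]]
contact_force: [0.4, -0.5, -0.3]
gripper_width: 0.0855
grip_force: 0.0
clock: 37.85
position: [0.4305, -0.2716, 0.0569]
eef_rot: [[0.059, 0.998, 0.001], [0.998, -0.059, -0.001], [-0.001, 0.001, -1.0]]
contact_force: [-0.2, -0.2, 0.9]
gripper_width: 0.0853
grip_force: 0.0
clock: 38.85
position: [0.4302, -0.2716, 0.0568]
eef_rot: [[0.059, 0.998, 0.001], [0.998, -0.059, -0.001], [-0.001, 0.001, -1.0]]
contact_force: [-1.4, 0.9, 6.5]
gripper_width: 0.0426
grip_force: 61.2
clock: 39.85
position: [0.4308, -0.2719, 0.2162]
eef_rot: [[0.059, 0.998, 0.004], [0.998, -0.059, -0.003], [-0.003, 0.004, -1.0]]
contact_force: [-0.2, 0.1, -2.0]
gripper_width: 0.0423
grip_force: 61.0
clock: 40.85
position: [0.4949, 0.0465, 0.2118]
eef_rot: [[0.057, 0.998, -0.002], [0.998, -0.057, -0.0], [-0.0, -0.002, -1.0]]
contact_force: [-1.1, 0.2, -2.2]
gripper_width: 0.0424
grip_force: 61.1
clock: 41.85
position: [0.4963, 0.0451, 0.0593]
eef_rot: [[0.059, 0.998, 0.001], [0.998, -0.059, -0.0], [-0.0, 0.001, -1.0]]
contact_force: [-0.0, -0.2, -1.7]
gripper_width: 0.0428
grip_force: 61.2
clock: 42.85
position: [0.4957, 0.0453, 0.0564]
eef_rot: [[0.059, 0.998, -0.0], [0.998, -0.059, 0.0], [-0.0, -0.0, -1.0]]
contact_force: [-0.7, 0.4, -0.1]
gripper_width: 0.0767
grip_force: 0.0
```

```bash
python3 -m creep '{"hand":[1,1,1,1,1,1,1,1],"dp":[[0,0,0],[0,0,0.04],[0,0,0.09],[0,0,0.15],[0.02,-0.06,0.209],[0.04,-0.13,0.209],[0.06,-0.2,0.209],[0.085,-0.25,0.209]],"turn":[0,0,0,0,0,0,0,0]}'
python3 -m creep '{"hand":[1,1,1,1,1,1,1,1],"dp":[[0,-0.06,0],[0,-0.12,0],[0,-0.17,0],[0,-0.199,0],[0,-0.199,0],[0,-0.199,0],[0,-0.199,0],[0,-0.199,0]],"turn":[0,0,0,0,0,0,0,0]}'
python3 -m creep '{"hand":[1,1,1,1,1,1,1,1],"dp":[[0,0,-0.04],[0,0,-0.08],[0,0,-0.12],[0,0,-0.16],[0,0,-0.19],[0,0,-0.21],[0,0,-0.21],[0,0,-0.21]],"turn":[0,0,0,0,0,0,0,0]}'
python3 -m creep '{"hand":[-1,-1,-1,-1,-1,-1,-1,-1],"dp":[[0,0,0],[0,0,0],[0,0,0],[0,0,0],[0,0,0],[0,0,0],[0,0,0],[0,0,0]],"turn":[0,0,0,0,0,0,0,0]}'
python3 -m creep '{"hand":[-1,-1,-1,-1,-1,-1,-1,-1],"dp":[[0,0,0.01],[0,0,0.03],[0,0,0.06],[0,0,0.1],[0,0,0.14],[0,0,0.18],[0,0,0.21],[0,0,0.21]],"turn":[0,0,0,0,0,0,0,0]}'
python3 -m creep '{"hand":[-1,-1,-1,-1,-1,-1,-1,-1],"dp":[[-0.01,0.03,0],[-0.02,0.07,0],[-0.03,0.12,0],[-0.05,0.17,0],[-0.07,0.22,0],[-0.085,0.27,0],[-0.093,0.3,0],[-0.093,0.31,0]],"turn":[0,0,0,0,0,0,0,0]}'
python3 -m creep '{"hand":[-1,-1,-1,-1,-1,-1,-1,-1],"dp":[[0,0,-0.03],[0,0,-0.07],[0,0,-0.11],[0,0,-0.15],[0,0,-0.18],[0,0,-0.2],[0,0,-0.206],[0,0,-0.206]],"turn":[0,0,0,0,0,0,0,0]}'
```

```text
clock: 43.85
position: [0.5598, -0.1444, 0.2136]
eef_rot: [[0.06, 0.998, 0.001], [0.998, -0.06, -0.0], [-0.0, 0.001, -1.0]]
contact_force: [0.7, 0.3, 0.5]
gripper_width: 0.0852
grip_force: 0.0
clock: 44.85
position: [0.5597, -0.2905, 0.2135]
eef_rot: [[0.058, 0.998, 0.0], [0.998, -0.058, 0.0], [0.0, 0.0, -1.0]]
contact_force: [0.0, 0.3, -0.6]
gripper_width: 0.0854
grip_force: 0.0
clock: 45.85
position: [0.5603, -0.2918, 0.057]
eef_rot: [[0.059, 0.998, 0.002], [0.998, -0.059, -0.001], [-0.001, 0.002, -1.0]]
contact_force: [0.8, 0.5, 1.1]
gripper_width: 0.0853
grip_force: 0.0
clock: 46.85
position: [0.56, -0.2917, 0.0567]
eef_rot: [[0.059, 0.998, 0.001], [0.998, -0.059, -0.001], [-0.001, 0.001, -1.0]]
contact_force: [-1.3, 0.4, 5.9]
gripper_width: 0.0413
grip_force: 60.8
clock: 47.85
position: [0.5606, -0.2921, 0.2162]
eef_rot: [[0.059, 0.998, 0.004], [0.998, -0.059, -0.003], [-0.002, 0.004, -1.0]]
contact_force: [-0.2, -0.0, -1.5]
gripper_width: 0.0414
grip_force: 60.4
clock: 48.85
position: [0.4888, -0.0578, 0.2117]
eef_rot: [[0.057, 0.998, -0.002], [0.998, -0.057, 0.0], [0.0, -0.002, -1.0]]
contact_force: [0.8, -0.8, -2.4]
gripper_width: 0.0419
grip_force: 60.5
clock: 49.85
position: [0.4904, -0.0592, 0.0592]
eef_rot: [[0.059, 0.998, 0.001], [0.998, -0.059, -0.0], [-0.0, 0.001, -1.0]]
contact_force: [0.5, -0.4, -0.3]
gripper_width: 0.0411
grip_force: 60.7
```

```bash
python3 -m creep '{"hand":[-1,-1,-1,-1,0.8,0.8,0.8,0.8],"dp":[[0,0,-0.002],[0,0,-0.003],[0,0,-0.003],[0,0,-0.003],[0,0,-0.003],[0,0,-0.003],[0,0,-0.003],[0,0,-0.003]],"turn":[0,0,0,0,0,0,0,0]}'
python3 -m creep '{"hand":[1,1,1,1,1,1,1,1],"dp":[[0,0,0],[0,0,0.04],[0,0,0.09],[0,0,0.15],[0,-0.06,0.209],[0.0033,-0.13,0.209],[0.0033,-0.2,0.209],[0.0033,-0.25,0.209]],"turn":[0,0,0,0,0,0,0,0]}'
python3 -m creep '{"hand":[1,1,1,1,1,1,1,1],"dp":[[0,-0.06,0],[0,-0.12,0],[0,-0.15,0],[0,-0.165,0],[0,-0.165,0],[0,-0.165,0],[0,-0.165,0],[0,-0.165,0]],"turn":[0,0,0,0,0,0,0,0]}'
python3 -m creep '{"hand":[1,1,1,1,1,1,1,1],"dp":[[0,0,-0.04],[0,0,-0.08],[0,0,-0.12],[0,0,-0.16],[0,0,-0.19],[0,0,-0.21],[0,0,-0.21],[0,0,-0.21]],"turn":[0,0,0,0,0,0,0,0]}'
python3 -m creep '{"hand":[-1,-1,-1,-1,-1,-1,-1,-1],"dp":[[0,0,0],[0,0,0],[0,0,0],[0,0,0],[0,0,0],[0,0,0],[0,0,0],[0,0,0]],"turn":[0,0,0,0,0,0,0,0]}'
python3 -m creep '{"hand":[-1,-1,-1,-1,-1,-1,-1,-1],"dp":[[0,0,0.01],[0,0,0.03],[0,0,0.06],[0,0,0.1],[0,0,0.14],[0,0,0.18],[0,0,0.21],[0,0,0.21]],"turn":[0,0,0,0,0,0,0,0]}'
python3 - <<'E'
from m import *
meas('9',.46,.53,-.09,.08,.085)
for n in ("top","scene"):
    c=dict(np.load(f"{n}9.npz"));P=cloud(c);x,y,z=P[...,0],P[...,1],P[...,2]
    for (nm,x0,x1,y0,y1) in (("bot",.46,.53,.022,.075),("car",.46,.53,-.09,-.032)):
            m=(x>x0)&(x<x1)&(y>y0)&(y<y1)&(z>.085)&(z<.13); Q=P[m]
            (a,b),(w,h),t=cv2.minAreaRect((Q[:,:2]*1000).astype(np.float32))
            print(n,nm,(Q.mean(0)*1000).round(1),f"rect {a:.1f},{b:.1f} {w:.1f}x{h:.1f}@{t:.1f}", m.sum())
a=np.load("scene9.npz")["color"][100:260,60:350]
cv2.imwrite("pics/ret.png",cv2.resize(a[...,::-1],None,fx=2.7,fy=2.7))
E
```

```text
clock: 50.85
position: [0.4896, -0.0589, 0.0563]
eef_rot: [[0.059, 0.998, -0.0], [0.998, -0.059, 0.0], [0.0, -0.0, -1.0]]
contact_force: [0.4, 0.0, -0.3]
gripper_width: 0.0769
grip_force: 0.0
clock: 51.85
position: [0.4921, -0.2485, 0.2135]
eef_rot: [[0.06, 0.998, 0.0], [0.998, -0.06, -0.0], [-0.0, 0.001, -1.0]]
contact_force: [0.7, -0.5, -0.9]
gripper_width: 0.0851
grip_force: 0.0
clock: 52.85
position: [0.4925, -0.3695, 0.2135]
eef_rot: [[0.058, 0.998, 0.0], [0.998, -0.058, -0.0], [-0.0, 0.0, -1.0]]
contact_force: [-0.3, -0.1, -0.7]
gripper_width: 0.0855
grip_force: 0.0
clock: 53.85
position: [0.493, -0.3707, 0.057]
eef_rot: [[0.059, 0.998, 0.001], [0.998, -0.059, -0.001], [-0.001, 0.002, -1.0]]
contact_force: [0.6, -0.3, -0.4]
gripper_width: 0.0852
grip_force: 0.0
clock: 54.85
position: [0.4926, -0.3707, 0.0569]
eef_rot: [[0.059, 0.998, 0.001], [0.998, -0.059, -0.001], [-0.001, 0.001, -1.0]]
contact_force: [-1.8, -0.4, 6.3]
gripper_width: 0.0449
grip_force: 61.4
clock: 55.85
position: [0.4933, -0.371, 0.2164]
eef_rot: [[0.059, 0.998, 0.004], [0.998, -0.059, -0.003], [-0.003, 0.004, -1.0]]
contact_force: [0.6, -0.0, -2.9]
gripper_width: 0.0446
grip_force: 61.6
top 303 mean [492.6  44.9 100.9] rect 494.5,45.8 41.3x42.3@0.9 ztop [0.0988 0.1158]
top 398 mean [486.8 -58.5 106.4] rect 488.8,-59.2 42.2x42.4@86.8 ztop [0.1074 0.1097]
scene 229 mean [507.2  44.8 100.9] rect 504.0,45.9 42.3x36.4@73.5 ztop [0.0998 0.117 ]
scene 335 mean [499.7 -58.6 104.1] rect 491.6,-57.9 41.7x48.1@88.8 ztop [0.1082 0.111 ]
top bot [492.6  44.9 100.9] rect 494.5,45.8 41.3x42.3@0.9 303
top car [486.8 -58.5 106.4] rect 488.8,-59.2 42.2x42.4@86.8 398
scene bot [507.2  44.8 100.9] rect 504.0,45.9 42.3x36.4@73.5 229
scene car [499.7 -58.6 104.1] rect 491.6,-57.9 41.7x48.1@88.8 335
```

View pics/ret.png

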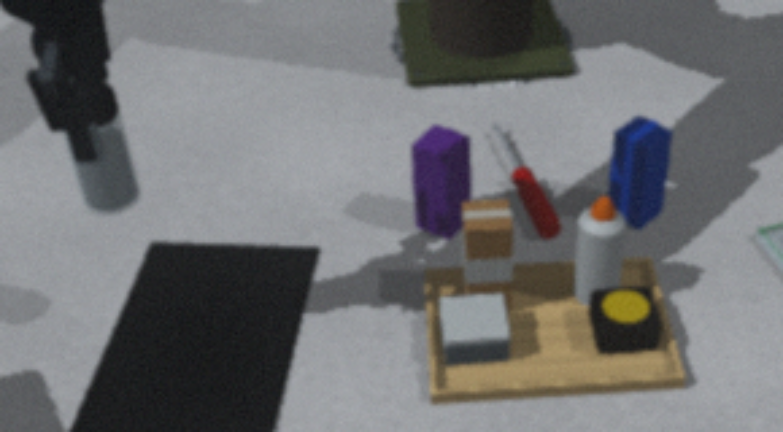

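The scene crop shows the carton (487,245) and bottle (600,250) upright in the rack, with the jar in hand (105,165). The bottle is within 0.6 mm of its start. The carton is about 1.8 mm too far in x, so I'll return the jar and then nudge the carton.

```bash
python3 -m creep '{"hand":[-1,-1,-1,-1,-1,-1,-1,-1],"dp":[[0,0.04,0],[0,0.1,0],[0,0.18,0],[0,0.26,0],[0,0.34,0],[0,0.41,0],[0,0.46,0],[0,0.488,0]],"turn":[0,0,0,0,0,0,0,0]}'
python3 -m creep '{"hand":[-1,-1,-1,-1,-1,-1,-1,-1],"dp":[[0,0,0],[0,0,0],[0,0,-0.04],[0,0,-0.09],[0,0,-0.14],[0,0,-0.18],[0,0,-0.2],[0,0,-0.206]],"turn":[0,0,0,0,0,0,0,0]}'
python3 -m creep '{"hand":[-1,-1,-1,-1,0.8,0.8,0.8,0.8],"dp":[[0,0,-0.002],[0,0,-0.003],[0,0,-0.003],[0,0,-0.003],[0,0,-0.003],[0,0,-0.003],[0,0,-0.003],[0,0,-0.003]],"turn":[0,0,0,0,0,0,0,0]}'
python3 -m creep '{"hand":[1,1,1,1,1,1,1,1],"dp":[[0,0,0],[0,0,0.04],[0,0,0.09],[0,0,0.15],[0,-0.05,0.209],[0,-0.13,0.209],[0,-0.21,0.209],[0,-0.29,0.209]],"turn":[0,0,0,0,0,0,0,0]}'
python3 - <<'E'
from h import *
for n in ("top","scene"):
    for tag in ("0","A"):
        if tag=="A": get(n,"A")
        c=dict(np.load(f"{n}{tag}.npz"));P=cloud(c);x,y,z=P[...,0],P[...,1],P[...,2]
        for (nm,x0,x1,y0,y1) in (("bot",.46,.53,.022,.075),("jar",.46,.53,-.03,.021),("car",.46,.53,-.09,-.032)):
            m=(x>x0)&(x<x1)&(y>y0)&(y<y1)&(z>.085)&(z<.13); Q=P[m]
            if len(Q)<50: continue
            (a,b),(w,h),t=cv2.minAreaRect((Q[:,:2]*1000).astype(np.float32))
            print(n,tag,nm,(Q.mean(0)*1000).round(1),f"rect {a:.1f},{b:.1f} {w:.1f}x{h:.1f}@{t:.1f}", m.sum())
E
```

```text
clock: 56.95
position: [0.491, -0.0021, 0.2113]
eef_rot: [[0.057, 0.998, -0.003], [0.998, -0.057, 0.001], [0.0, -0.003, -1.0]]
contact_force: [0.0, -0.7, -3.0]
gripper_width: 0.0444
grip_force: 61.7
clock: 57.95
position: [0.4919, -0.0047, 0.0581]
eef_rot: [[0.06, 0.998, -0.001], [0.998, -0.06, 0.0], [0.0, -0.001, -1.0]]
contact_force: [0.3, -0.1, -1.9]
gripper_width: 0.045
grip_force: 61.8
clock: 58.95
position: [0.4922, -0.0042, 0.0565]
eef_rot: [[0.059, 0.998, -0.0], [0.998, -0.059, 0.0], [0.0, -0.0, -1.0]]
contact_force: [1.3, 0.3, 0.0]
gripper_width: 0.0769
grip_force: 0.0
clock: 59.95
position: [0.4921, -0.2235, 0.2137]
eef_rot: [[0.059, 0.998, 0.001], [0.998, -0.059, -0.0], [-0.0, 0.001, -1.0]]
contact_force: [1.6, 0.2, -0.7]
gripper_width: 0.0852
grip_force: 0.0
top 0 bot [491.9  44.7 101.2] rect 493.9,45.5 41.6x41.5@27.2 305
top 0 jar [489.5  -4.5 102.8] rect 490.4,-4.4 44.6x44.0@54.5 356
top 0 car [485.1 -58.8 106.4] rect 486.6,-58.0 41.2x41.8@89.6 391
top A bot [492.5  44.9 101. ] rect 494.0,45.7 41.3x42.1@0.9 306
top A jar [490.3  -4.4 102.6] rect 490.8,-4.1 44.5x44.1@88.5 357
top A car [486.9 -58.7 106.4] rect 488.5,-59.1 42.4x42.5@87.5 398
scene 0 bot [506.6  44.8 100.7] rect 503.5,46.0 42.3x33.3@73.3 231
scene 0 jar [500.5  -4.3 101.3] rect 495.2,-2.4 43.7x47.6@51.2 281
scene 0 car [498.1 -58.1 104.2] rect 489.6,-57.6 42.1x45.3@89.7 329
scene A bot [506.9  44.8 101. ] rect 503.1,46.5 42.0x34.5@77.3 228
scene A jar [500.9  -4.2 101.3] rect 495.6,-3.9 44.8x45.3@21.8 281
scene A car [499.6 -58.6 104.3] rect 492.4,-57.7 42.3x45.1@86.9 332
```

The bottle and jar are within 0.6 mm. Nudge the carton by -1.8 mm in x.

```bash
python3 -m creep '{"hand":[1,1,1,1,1,1,1,1],"dp":[[0,0.05,0],[0,0.11,0],[-0.0033,0.17,0],[-0.0033,0.217,0],[-0.0033,0.217,0],[-0.0033,0.217,0],[-0.0033,0.217,0],[-0.0033,0.217,0]],"turn":[0,0,0,0,0,0,0,0]}'
python3 -m creep '{"hand":[1,1,1,1,1,1,1,1],"dp":[[0,0,-0.04],[0,0,-0.08],[0,0,-0.12],[0,0,-0.16],[0,0,-0.19],[0,0,-0.209],[0,0,-0.209],[0,0,-0.209]],"turn":[0,0,0,0,0,0,0,0]}'
python3 -m creep '{"hand":[-1,-1,-1,-1,-1,-1,-1,-1],"dp":[[0,0,0],[0,0,0],[0,0,0],[0,0,0],[0,0,0],[0,0,0],[0,0,0],[0,0,0]],"turn":[0,0,0,0,0,0,0,0]}'
python3 -m creep '{"hand":[-1,-1,-1,-1,-1,-1,-1,-1],"dp":[[0,0,0.004],[0,0,0.008],[-0.0012,0,0.008],[-0.0024,0.0005,0.008],[-0.0024,0.0005,0.008],[-0.0024,0.0005,0.004],[-0.0024,0.0005,0],[-0.0024,0.0005,0]],"turn":[0,0,0,0,0,0,0,0]}'
python3 -m creep '{"hand":[-1,-1,-1,0.8,0.8,0.8,0.8,0.8],"dp":[[0,0,0],[0,0,0],[0,0,0],[0,0,0],[0,0,0],[0,0,0],[0,0,0],[0,0,0]],"turn":[0,0,0,0,0,0,0,0]}'
python3 -m creep '{"hand":[1,1,1,1,1,1,1,1],"dp":[[0,0,0],[0,0,0.04],[0,0,0.09],[0,0,0.15],[0,-0.05,0.209],[0,-0.13,0.209],[0,-0.21,0.209],[0,-0.29,0.209]],"turn":[0,0,0,0,0,0,0,0]}'
python3 - <<'E'
from h import *
for n in ("top","scene"):
        c=get(n,"B");P=cloud(c);x,y,z=P[...,0],P[...,1],P[...,2]
        for (nm,x0,x1,y0,y1) in (("bot",.46,.53,.022,.075),("jar",.46,.53,-.03,.021),("car",.46,.53,-.09,-.032)):
            m=(x>x0)&(x<x1)&(y>y0)&(y<y1)&(z>.085)&(z<.13); Q=P[m]
            if len(Q)<50: continue
            (a,b),(w,h),t=cv2.minAreaRect((Q[:,:2]*1000).astype(np.float32))
            print(n,nm,(Q.mean(0)*1000).round(1),f"rect {a:.1f},{b:.1f} {w:.1f}x{h:.1f}@{t:.1f}", m.sum())
a=np.load("sceneB.npz")["color"]
b=np.load("topB.npz")["color"]
cv2.imwrite("pics/final.png",cv2.resize(np.hstack([a[120:260,190:430],b[120:260,70:310]])[...,::-1],(798,233),interpolation=cv2.INTER_CUBIC))
E
```

```text
clock: 61.05
position: [0.4898, -0.0597, 0.2133]
eef_rot: [[0.06, 0.998, -0.0], [0.998, -0.06, -0.0], [-0.0, -0.0, -1.0]]
contact_force: [1.4, -0.6, 0.7]
gripper_width: 0.0854
grip_force: 0.0
clock: 62.05
position: [0.4907, -0.0592, 0.0576]
eef_rot: [[0.059, 0.998, 0.002], [0.998, -0.059, -0.0], [-0.0, 0.002, -1.0]]
contact_force: [-0.6, -0.2, 0.3]
gripper_width: 0.0853
grip_force: 0.0
clock: 63.05
position: [0.4903, -0.059, 0.0573]
eef_rot: [[0.059, 0.998, 0.001], [0.998, -0.059, -0.0], [-0.0, 0.001, -1.0]]
contact_force: [-1.7, -0.0, 5.5]
gripper_width: 0.0413
grip_force: 60.8
clock: 64.05
position: [0.4881, -0.0586, 0.0574]
eef_rot: [[0.059, 0.998, -0.001], [0.998, -0.059, 0.0], [0.0, -0.001, -1.0]]
contact_force: [-2.9, 1.2, 5.9]
gripper_width: 0.0413
grip_force: 61.0
clock: 65.05
position: [0.488, -0.0585, 0.0565]
eef_rot: [[0.059, 0.998, -0.0], [0.998, -0.059, 0.0], [0.0, -0.0, -1.0]]
contact_force: [-0.5, -0.6, -0.0]
gripper_width: 0.0769
grip_force: 0.0
clock: 66.05
position: [0.4879, -0.2779, 0.2137]
eef_rot: [[0.059, 0.998, 0.001], [0.998, -0.059, -0.0], [-0.0, 0.001, -1.0]]
contact_force: [0.5, 0.1, -0.0]
gripper_width: 0.0857
grip_force: 0.0
top bot [492.5  44.8 101. ] rect 494.4,45.8 40.7x42.3@0.6 308
top jar [490.3  -4.4 102.7] rect 490.9,-4.1 44.5x43.4@87.9 357
top car [484.6 -58.2 106.3] rect 486.0,-57.7 41.4x42.5@89.6 400
scene bot [507.1  44.8 100.7] rect 503.6,46.0 42.4x33.4@74.1 232
scene jar [501.1  -4.4 101.5] rect 495.3,-3.5 45.7x46.4@49.6 282
scene car [497.9 -57.9 104. ] rect 489.3,-57.2 42.1x46.0@87.3 329
```

View pics/final.png

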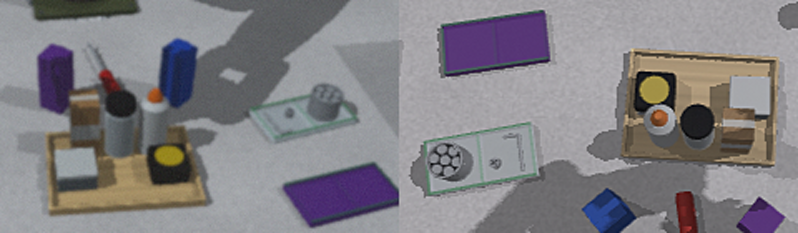

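All three stand upright in the rack within about 0.6 mm of their starts, and the tin is in the pocket (top crop (447,160)). One check on the carton's yaw before handing in.

```bash
python3 - <<'E'
from h import *
for n in ("top","scene"):
  for tag in "09AB":
    c=dict(np.load(f"{n}{tag}.npz"));P=cloud(c);x,y,z=P[...,0],P[...,1],P[...,2]
    m=(x>.46)&(x<.53)&(y>-.09)&(y<-.032)&(z>.1)&(z<.13)
    o=[]
    # near/far edges by column of the image, left/right edges by row
    for ax in (0,1):
      for s in (0,1):
        L=[]
        for k in np.unique(np.argwhere(m)[:,1-ax]):
            idx=np.flatnonzero(m[:,k] if ax==0 else m[k]); 
            if len(idx)<8: continue
            i=idx[0]-.5 if s==0 else idx[-1]+.5
            L.append(ray(c,*((k,i) if ax==0 else (i,k)),.108)[:2])
        L=np.array(L[2:-2]).astype(np.float32)
        vx,vy,_,_=cv2.fitLine(L,cv2.DIST_HUBER,0,.001,.001).ravel(); a=np.degrees(np.arctan2(vy,vx))
        o.append((a+45)%90-45)
    print(n,tag,np.round(o,1),np.mean(o).round(2))
E
```

```text
top 0 [ 0.1  0.1 -0.2 -0.9] -0.24
top 9 [ 0.1 -5.3 -0.2 -0.9] -1.57
top A [ 0.1 -4.9 -0.2 -0.9] -1.48
top B [ 0.1 -5.4 -4.5 -0.9] -2.67
scene 0 [ 1.   0.7 -2.3 -1.5] -0.52
scene 9 [-7.8 -4.8 -2.3 -4. ] -4.72
scene A [-7.8 -7.9 -2.3 -2.1] -5.02
scene B [ 2.4  0.  -0.9 -3.3] -0.45
```

The edge fits are limited by pixel size. The carton was gripped flat at the rack's own yaw (-3.4°), so it is square to within their scatter. Hand in.

```bash
python3 -c "
from workcell import sign_off
print(sign_off())"
```

```text
the job is handed in; nothing more can be done
None
```

The job is handed in at about 66 s: the tin is flat in the clear tray's empty pocket, and the bottle, carton and jar are back upright in the rack within about 1 mm of where they stood; the carton's squareness rests on having been gripped at the rack's yaw, because the image check was too coarse to confirm it.

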